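# Swing out the hand brace at the loaded board holder

## Robot

A 6-joint arm with a two-finger parallel gripper is mounted at the origin on a cart in front of the work surface, level with it; the furniture and walls round the work are solid. World frame = base frame: x ahead of the robot, y to its left, z up, the work surface at z = 0. Lengths are in m, angles in rad, forces in N, time in s.
With the tool pointing down it reaches from about 0.4 to 0.925 m from the base axis. Payload 3.4 kg.
Tool frame: the origin (TCP) lies on the centre line of the jaws, within the pads' length; the fingertips stand 25 mm ahead of it and the grasp point (between the pads) lies 6 mm ahead of it (bot.finger_overhang is the distance from the TCP to the fingertips, in m); z points along the fingers, y is the line along which they close (so a half turn about z gives the same grasp; the last joint's range is limited). The gripper opens to 85 mm and grips with 20 to 120 N. Pads are 22 mm wide; open, the fingers measure 114 mm over their backs; the gripper's body (76 mm by 85 mm) begins 54 mm behind the grasp point. The pads swing forward as they close: fully open they stand 13 mm farther back than shut.
Start: joints at [-1.409, 0.307, 1.506, -0, 1.328, -0.073], TCP at [0.134, -0.559, 0.256] pointing down, gripper open.
Joint ranges: [-3.12, 3.12], [-1.05, 2.28], [0.14, 2.33], [-1.42, 4.57], [0.1, 2.73], [-2.68, 2.68]. Speed limits (rad/s): [2.57, 2.57, 3.14, 3.14, 3.14, 3.14].

## Interface

Orientations are given as a unit quaternion [w, x, y, z].
In Python, from cell import bot gives the robot as it stands.
- The arm moves only by the tool step_hand, called after "Call:" as a command line: name --argument value ..., lists and objects as JSON in quotes. Schema: {"type":"object","properties":{"segments":{"type":"array","items":{"type":"array","items":{"type":"array","items":{"type":"number"},"minItems":4,"maxItems":4},"minItems":1,"maxItems":8},"minItems":1,"maxItems":1},"aperture":{"type":"number"},"only":{"type":"string"},"quiet":{"type":"boolean"},"lines":{"type":"string"}},"required":["segments"],"additionalProperties":false}. segments is a list that holds a single list of rows (three levels of brackets), with 1 to 8 rows, each of 4 numbers: dx, dy, dz in m, then a turn about the tool's z in rad; each row is the pose to reach, as a shift and turn from the pose commanded when the call began, along the tool's axes at that moment; what a row does not reach only later rows make up. A row lasts 1/10 s, in which the tool goes at most 0.05 m and 0.15 rad, less where a joint would pass 70% of its speed; a pose out of reach is approached as far as the arm can. aperture is the finger opening in m, set as the call begins (left out keeps the last). The fingers move at their own pace and stop on an object; the grip force is fixed at half the most. Time passes only in rows, so rows that do not move let the fingers close. The tool returns the time, the measured TCP pose, the force, the opening and the grip force at its end. only (a regular expression) keeps the lines of the reply that match it, lines (a string "A,B") keeps lines A to B, and quiet returns only ok. Input that does not fit is refused with a message, and nothing moves.
- bot.get_obs(): the state, without advancing time (a new reading comes with each control period).
- bot.grab_frame(name): name is "scene" or "top"; returns a dict with "img" (384x512x3 uint8, red, green, blue), "intrinsics" (3x3 intrinsics, pixels), "k1" (the pictures are not rectified: a ray, as slopes to the right and down, at radius r is drawn at 1 + k1 r^2 times it, then the intrinsics apply), "world_from_camera" (4x4, takes a point from camera to world coordinates). Camera axes: x right, y down, z forward; pixel columns grow to the right and rows downward; lengths in m; the calibration is good to about 2 mm. A picture is of the moment at which its call begins. There is no depth.
- bot.hand_in(): hands the job in; it is judged then, once.
The state is a dict: "time_s": time; "joint_positions": joint angles; "qd": joint speeds; "tau": joint torques, N m; "tcp_pos": TCP position; "tcp_rot": TCP orientation; "force": force on the tool from outside, world axes, zero at the start; "moment": the same for the moment, N m; "gripper_width": finger opening in m; "finger_force": force on a finger pad.
Only numpy, scipy, OpenCV 4.12 (cv2) and the standard library are available. Lean on these libraries where they do the work, as an engineer would, in place of code of your own. Each camera call takes 0.05 s, during which the arm holds its last target. There are 200 camera calls.

## Task

Two heavy blue board holders stand in steel frames on the bench, each with a hand brace that folds along its near edge and ends in an orange knob. At the holder that has the green circuit board in it, swing the brace out by its knob until it snaps home into its end position over the blue lug, square to the holder, then let go. Leave the brace of the empty holder folded as it is.

Things in the scene. Friction and masses are not known exactly. Their poses are not given: they have to be found in the camera images.
- loaded_brace (a joint): Brace angle at the holder with the green board (55x85 mm, fixed in it). 0 = folded along the holder's near edge, 1.571 = end stop, square to the holder, pointing away from it. Grows clockwise seen from above, about an upright axis. It turns with light friction; from about 1.2 rad a ball detent resists (2 to 3 N at the knob), past 1.45 it snaps the brace on to the stop. Starts at 0 to 0.3.
- loaded_brace_knob (a point): Grip point of that brace, on the upright axis of its round orange knob (28 mm diameter, from 17 to 70 mm above the bench), 50 mm above the bench, 120 mm from the hinge axis. The bar to the hinge is 14 mm wide and lies 17 to 26 mm above the bench. Folded, the knob's axis stands 38 mm past the holder's end. The point turns with the brace.
- loaded_brace_hinge (a point): Point on that brace's hinge axis, 50 mm above the bench (hub: 28 mm diameter, top at 38 mm). Its axes are the holder's: x into the holder, y along the folded bar from knob to hinge. The holder is a steel block 120 (x) by 104 (y) by 20 mm, kept in place by a fixed frame; rails 40 mm and board 44 mm high; its centre lies 75 mm along x and -30 mm along y from the hinge.
- spare_brace (a joint): Angle of the like brace at the like but empty holder; same meaning, same detent. It starts between 0 and 0.3 and is to be left alone (below 0.5).

How it is judged:
By the outcome, as a careful person would: the job done as asked, in the order asked, and still so for the second after the job is handed in, with the robot touching nothing.
It also fails if it takes over 35 s, if anything falls off the work surface, if the arm or the gripper's body presses on something with over 40 N, if the wrist force passes 120 N, or if a joint passes its speed limit or range.

## Working session

There is one attempt and no reset: what is moved stays moved. The work goes in short steps, Python scripts to look and compute and a tool call to move; the robot and the scene stay as the last step left them, time stands still between calls to the robot, and variables do not carry over. Pictures are saved under pics/ and viewed, at most 10 in all, crops included, and the job is handed in when it is done.

```bash
ls; mkdir -p pics; python3 - <<'E'
from cell import bot
import cv2,pickle
o=bot.get_obs();print(o['tcp_pos'],o['tcp_rot'],o['time_s'],bot.finger_overhang)
F={}
for n in("scene","top"):
    f=bot.grab_frame(n);F[n]=f
    cv2.imwrite(f"pics/{n}0.png",f["img"][:,:,::-1]);print(n,f["intrinsics"],f["k1"],f["world_from_camera"])
E
```

```text
cell.py
pics
[ 0.13363667 -0.5585918   0.2553842 ] [-1.02071969e-03  9.93117681e-01  1.17116295e-01 -5.42605123e-05] 0.0 0.025
scene [[459.09008883   0.         259.83877695]
 [  0.         459.09008883 196.86050041]
 [  0.           0.           1.        ]] -0.14897412425833512 [[-0.79341049 -0.34287399  0.50292865 -0.06606015]
 [-0.60842291  0.4224008  -0.67186243  0.79592614]
 [ 0.01792669 -0.83905601 -0.54374962  0.7158035 ]
 [ 0.          0.          0.          1.        ]]
top [[445.05431124   0.         250.62400608]
 [  0.         445.05431124 191.13224603]
 [  0.           0.           1.        ]] -0.04657499391289102 [[-1.98034868e-02 -9.98718429e-01  4.65759684e-02  4.73882611e-01]
 [-9.99803621e-01  1.97477150e-02 -1.65731301e-03 -4.50537050e-02]
 [ 7.35420092e-04 -4.65996425e-02 -9.98913376e-01  1.33913757e+00]
 [ 0.00000000e+00  0.00000000e+00  0.00000000e+00  1.00000000e+00]]
```

View pics/top0.png

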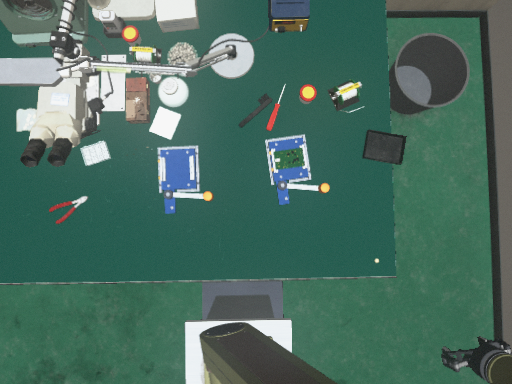

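View pics/scene0.png

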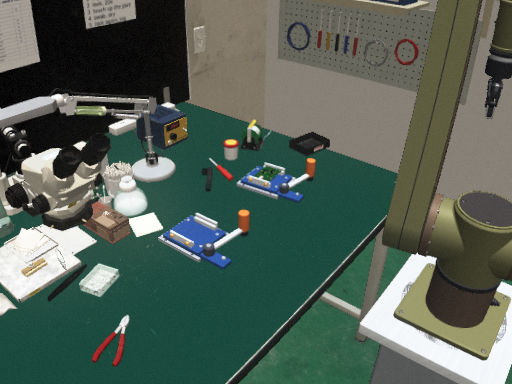

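The top view shows the loaded holder at about (288,158), with its knob at (325,188), hub at (283,186) and lug at (283,196). The empty holder is at (179,170), with its knob at (207,196). The scene view shows the loaded knob at (311,168).

```bash
cat > h.py <<'E'
from cell import bot
import cv2,numpy as np
def ray(f,uv):
    K=f["intrinsics"];D=np.array([f["k1"],0,0,0.])
    p=cv2.undistortPointsIter(np.array([[uv]],float),K,D,None,None,(3,50,1e-10))[0,0] if hasattr(cv2,'undistortPointsIter') else cv2.undistortPoints(np.array([[uv]],float),K,D)[0,0]
    T=np.array(f["world_from_camera"]);return T[:3,3],T[:3,:3]@[p[0],p[1],1]
def plane(f,uv,z):
    o,d=ray(f,uv);return o+d*(z-o[2])/d[2]
def blobs(f,lo,hi,amin=15):
    m=cv2.inRange(cv2.cvtColor(f["img"],cv2.COLOR_RGB2HSV),np.array(lo),np.array(hi))
    n,_,s,c=cv2.connectedComponentsWithStats(m);return [(c[i].round(1),s[i]) for i in range(1,n) if s[i][4]>=amin]
E
python3 - <<'E'
from h import *
t=bot.grab_frame("top");s=bot.grab_frame("scene")
for n,f in(("t",t),("s",s)):
    for c,st in blobs(f,(5,130,120),(25,255,255)): print(n,c,st, plane(f,c,.07).round(4) if n=="t" else "")
print("blue")
m=cv2.inRange(cv2.cvtColor(t["img"],cv2.COLOR_RGB2HSV),(105,120,60),(125,255,255))
for c in cv2.findContours(m,cv2.RETR_EXTERNAL,cv2.CHAIN_APPROX_NONE)[0]:
    if cv2.contourArea(c)>60: 
        r=cv2.minAreaRect(c);print(r, plane(t,r[0],.02).round(4))
x=cv2.resize(t["img"][125:215,255:345],(0,0),fx=6,fy=6,interpolation=2)
cv2.imwrite("pics/c.png",x[:,:,::-1])
E
```

```text
t [292.2  19.9] [279  19  26   2  28] [ 1.0327 -0.1789  0.07  ]
t [129.9  32. ] [123  27  14  12  41] [1.0069 0.2974 0.07  ]
t [324.5 187.2] [320 183  10  10  61] [ 0.5401 -0.2586  0.07  ]
t [207.6 195.6] [204 191   9  10  58] [0.5227 0.0759 0.07  ]
s [177.3 129.7] [164 117  23  28 222] 
s [230.3 141.3] [225 139  12   6  42] 
s [310.4 166.1] [307 158   9  19 132] 
s [243.6 219.5] [238 209  12  23 207] 
blue
((170.0, 205.5), (15.0, 10.0), 90.0) [0.4975 0.1928 0.02  ]
((291.9729919433594, 184.83782958984375), (34.52378845214844, 34.19498825073242), 80.53767395019531) [ 0.5517 -0.1704  0.02  ]
((178.10877990722656, 169.98097229003906), (41.7608642578125, 33.32748031616211), 88.21009063720703) [0.6027 0.1674 0.02  ]
((285.7699890136719, 144.38998413085938), (9.475231170654297, 33.94112777709961), 81.8698959350586) [ 0.6729 -0.1549  0.02  ]
```

View pics/c.png

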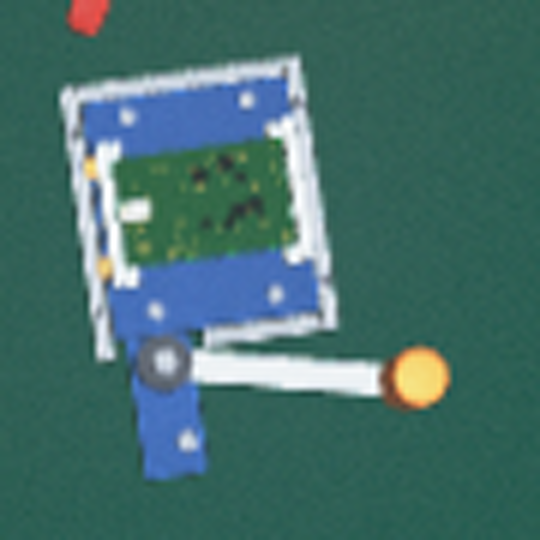

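The crop shows the hub at about (164,362), the knob top at about (421,378), and the holder tilted about 8°. The lug points down in the picture, towards the robot.

```bash
python3 - <<'E'
from h import *
t=bot.grab_frame("top");s=bot.grab_frame("scene")
g=lambda x,y:((x+.5)/6-.5+255,(y+.5)/6-.5+125)
k=plane(t,g(421,378),.07);h=plane(t,g(164,362),.038)
ex=[(66,92),(297,60),(334,325),(103,357)]
C=[plane(t,g(*p),.02) for p in ex]
for a,b in((3,0),(2,1),(0,1),(3,2)):
    d=C[b]-C[a];print("edge",np.linalg.norm(d[:2]).round(4),np.arctan2(d[1],d[0]).round(3))
l=plane(t,g(139,345),.02)-plane(t,g(148,480),.02);print("lug",np.arctan2(l[1],l[0]))
d=h-k;print("knob",k,"hub",h,np.linalg.norm(d[:2]),np.arctan2(d[1],d[0])-np.pi/2)
print("centre",np.mean(C,0))
def ctri(a,b):
    o1,d1=ray(t,a);o2,d2=ray(s,b)
    q=np.linalg.lstsq(np.c_[d1,-d2],o2-o1,rcond=None)[0];return o1+d1*q[0],o2+d2*q[1]
print(ctri(g(421,378),(310.8,160)))
o=bot.get_obs();x=o['tcp_rot'];print(2*np.arctan2(x[2],x[1]))
E
```

```text
edge 0.1333 0.116
edge 0.1335 0.112
edge 0.1163 -1.451
edge 0.1157 -1.453
lug 0.043855322501252104
knob [ 0.53902582 -0.25931036  0.07      ] hub [ 0.55096271 -0.13922707  0.038     ] 0.12067512517273254 -0.09907953484547272
centre [ 0.62820329 -0.16023764  0.02      ]
(array([ 0.53911679, -0.25960955,  0.06822773]), array([ 0.53777855, -0.26041587,  0.06829517]))
0.23481562049655694
```

Call:
step_hand --segments '[[[0.464,-0.196,0,-1.237],[0.464,-0.196,0,-1.237],[0.464,-0.196,0,-1.237],[0.464,-0.196,0,-1.237],[0.464,-0.196,0,-1.237],[0.464,-0.196,0,-1.237],[0.464,-0.196,0,-1.237],[0.464,-0.196,0,-1.237]]]' --aperture 0.06

```text
time_s: 1.1
tcp_pos: [0.4573, -0.3207, 0.2565]
tcp_rot: [0.0, 0.751, 0.66, -0.0]
force: [0.8, -1.1, -0.2]
gripper_width: 0.0599
finger_force: 0.0
```

```bash
cat > go.py <<'E'
from h import *
import sys
from scipy.spatial.transform import Rotation as R
H=np.array([.5505,-.139]);psi=.116
def goal(th):
    a=psi-np.pi/2-th;return np.r_[H+.12*np.array([np.cos(a),np.sin(a)]),.056],-.314+.215-th+.215 # pos, y-axis angle
def show(ths,z=None):
    o=bot.get_obs();q=o['tcp_rot'];M=R.from_quat(np.r_[q[1:],q[0]]).as_matrix()
    ya=np.arctan2(M[1,1],M[0,1])
    for th in ths:
        p,a=goal(th)
        a=psi-th
        if z: p[2]=z
        print(th,(M.T@(p-o['tcp_pos'])).round(4),'turn',round(-((a-ya+np.pi/2)%np.pi-np.pi/2),3))
    print(o['tcp_pos'].round(4),o['joint_positions'].round(2),o['force'].round(1))
if __name__=="__main__": show([float(x) for x in sys.argv[2:]],float(sys.argv[1]))
E
python3 go.py .15 .215
```

```text
0.215 [0.0723 0.0725 0.1065] turn -0.031
[ 0.4573 -0.3207  0.2565] [-0.69  0.28  1.54 -0.    1.32 -0.56] [ 0.8 -1.1 -0.2]
```

Call:
step_hand --segments '[[[0.035,0.035,0,-0.03],[0.072,0.072,0,-0.03],[0.072,0.072,0.04,-0.03],[0.072,0.072,0.08,-0.03],[0.072,0.072,0.106,-0.03],[0.072,0.072,0.106,-0.03]]]' --aperture 0.06

```text
time_s: 1.7
tcp_pos: [0.5343, -0.2586, 0.1461]
tcp_rot: [-0.004, 0.743, 0.669, -0.001]
force: [-1.4, 1.1, 0.1]
gripper_width: 0.06
finger_force: 0.0
```

```bash
python3 go.py .056 .215; python3 - <<'E'
from h import *
t=bot.grab_frame("top");s=bot.grab_frame("scene")
a=cv2.resize(t["img"][140:240,270:370],(400,400));b=cv2.resize(s["img"][110:210,250:350],(400,400))
cv2.imwrite("pics/d.png",np.hstack([a,b])[:,:,::-1])
E
```

```text
0.215 [0.0003 0.0051 0.0901] turn -0.006
[ 0.5343 -0.2586  0.1461] [-0.52  0.44  1.6  -0.    1.11 -0.42] [-1.4  1.1  0.1]
```

View pics/d.png

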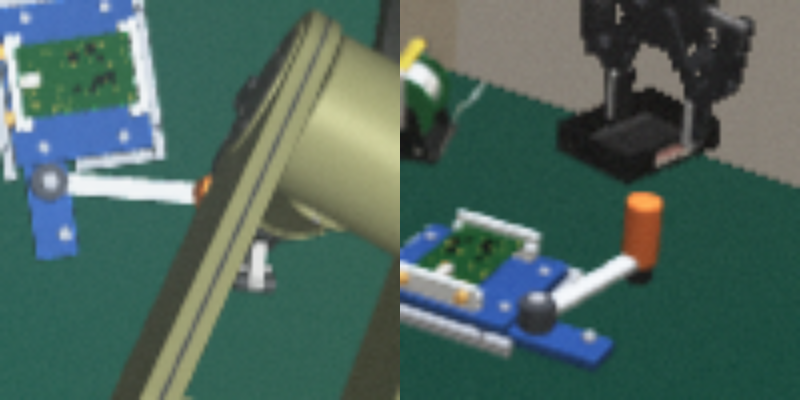

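The scene half of the crop shows the open fingers, at about (645,120), straddling and above the knob top at (643,200). The arm hides the knob in the top view.

Call:
step_hand --segments '[[[0,0,0,0],[0,0,0.03,0],[0,0,0.045,0],[0,0,0.045,0],[0,0,0.045,0]]]' --aperture 0.06

```text
time_s: 2.3
tcp_pos: [0.5379, -0.2613, 0.1069]
tcp_rot: [0.001, 0.744, 0.669, 0.0]
force: [0.0, 0.6, 1.0]
gripper_width: 0.0602
finger_force: 0.0
```

```bash
python3 go.py .056 .215
```

```text
0.215 [0.003  0.0003 0.0509] turn -0.007
[ 0.5379 -0.2613  0.1069] [-0.52  0.48  1.64  0.    1.01 -0.42] [0.  0.6 1. ]
```

Call:
step_hand --segments '[[[0.002,0,0.03,0],[0.003,0,0.051,0],[0.003,0,0.051,0],[0.003,0,0.051,0]]]' --aperture 0.06

```text
time_s: 2.7
tcp_pos: [0.5382, -0.2582, 0.0557]
tcp_rot: [0.001, 0.744, 0.669, 0.0]
force: [0.8, -0.0, 0.3]
gripper_width: 0.0598
finger_force: 0.0
```

Call:
step_hand --segments '[[[0,0,0,0],[0,0,0,0],[0,0,0,0],[0,0,0,0],[0,0,0,0],[0,0,0,0]]]' --aperture 0.015

```text
time_s: 3.3
tcp_pos: [0.5384, -0.2583, 0.056]
tcp_rot: [0.001, 0.744, 0.669, 0.0]
force: [-0.1, 0.2, 6.1]
gripper_width: 0.027
finger_force: 58.5
```

```bash
python3 go.py .056 .215 .35 .5 .65 .8 .95
```

```text
0.215 [-0.0001  0.0003  0.    ] turn -0.007
0.35 [ 0.0009 -0.0159 -0.    ] turn 0.128
0.5 [ 0.0045 -0.0335 -0.0001] turn 0.278
0.65 [ 0.0107 -0.0504 -0.0001] turn 0.428
0.8 [ 0.0194 -0.0661 -0.0002] turn 0.578
0.95 [ 0.0303 -0.0804 -0.0003] turn 0.728
[ 0.5384 -0.2583  0.056 ] [-0.52  0.54  1.69 -0.    0.9  -0.41] [-0.1  0.2  6.1]
```

Call:
step_hand --segments '[[[0.001,-0.016,-0.001,0.128],[0.0045,-0.0335,-0.001,0.275],[0.0107,-0.0504,-0.001,0.42],[0.0194,-0.066,-0.001,0.57],[0.0194,-0.066,-0.001,0.578]]]'

```text
time_s: 3.8
tcp_pos: [0.4743, -0.2313, 0.0562]
tcp_rot: [0.001, 0.904, 0.428, 0.001]
force: [3.7, -1.9, -6.4]
gripper_width: 0.0263
finger_force: 59.5
```

```bash
python3 go.py .057 .8 .95 1.1 1.25 1.4 1.5 1.571
```

```text
0.8 [-0.0003  0.0007 -0.0008] turn -0.003
0.95 [ 0.001  -0.0172 -0.0008] turn 0.147
1.1 [ 0.0049 -0.0348 -0.0009] turn 0.297
1.25 [ 0.0115 -0.0515 -0.0009] turn 0.447
1.4 [ 0.0205 -0.0671 -0.001 ] turn 0.597
1.5 [ 0.0277 -0.0767 -0.001 ] turn 0.697
1.571 [ 0.0334 -0.083  -0.001 ] turn 0.768
[ 0.4743 -0.2313  0.0562] [-0.53  0.48  1.85  0.    0.81  0.15] [ 3.7 -1.9 -6.4]
```

Call:
step_hand --segments '[[[0.001,-0.017,0.0005,0.147],[0.005,-0.035,0.0005,0.295],[0.0115,-0.0515,0.0005,0.44],[0.0205,-0.067,0.0005,0.59],[0.0277,-0.0767,0.0005,0.697],[0.0334,-0.083,0.0005,0.768],[0.0334,-0.083,0.0005,0.768],[0.0334,-0.083,0.0005,0.768]]]'

```text
time_s: 4.6
tcp_pos: [0.432, -0.1537, 0.056]
tcp_rot: [0.001, 0.998, 0.062, 0.001]
force: [-0.6, 0.2, 8.7]
gripper_width: 0.0269
finger_force: 61.1
```

```bash
python3 go.py .057 1.571 1.65
```

```text
1.571 [-0.0006 -0.0009 -0.001 ] turn 0.008
1.65 [-0.0002 -0.0103 -0.0011] turn 0.087
[ 0.432  -0.1537  0.056 ] [-0.43  0.41  2.   -0.    0.73  1.01] [-0.6  0.2  8.7]
```

The measured position fits about 1.56 rad. I'll press lightly onto the stop to confirm, then release and rise.

Call:
step_hand --segments '[[[0,-0.002,0,0],[0,-0.004,0,0],[0,-0.004,0,0]]]'

```text
time_s: 4.9
tcp_pos: [0.4319, -0.1513, 0.056]
tcp_rot: [0.002, 0.998, 0.061, 0.001]
force: [-1.6, -6.4, 6.9]
gripper_width: 0.027
finger_force: 61.0
```

```bash
python3 go.py .057 1.571
```

```text
1.571 [-0.0008  0.0015 -0.001 ] turn 0.006
[ 0.4319 -0.1513  0.056 ] [-0.43  0.41  2.   -0.    0.73  1.02] [-1.6 -6.4  6.9]
```

Call:
step_hand --segments '[[[0,0.003,0,0],[0,0.003,0,0],[0,0.003,0,0],[0,0.003,0,0]]]' --aperture 0.06

```text
time_s: 5.3
tcp_pos: [0.4304, -0.1519, 0.0547]
tcp_rot: [-0.0, 0.998, 0.06, -0.0]
force: [-0.0, -0.8, 0.3]
gripper_width: 0.0599
finger_force: 0.0
```

Call:
step_hand --segments '[[[0,0,-0.03,0],[0,0,-0.07,0],[0,0,-0.11,0],[0,0,-0.15,0],[0,0,-0.15,0]]]' --aperture 0.06

```text
time_s: 5.8
tcp_pos: [0.4338, -0.1533, 0.2099]
tcp_rot: [0.003, 0.998, 0.06, 0.005]
force: [1.6, -0.8, 0.0]
gripper_width: 0.06
finger_force: 0.0
```

Call:
step_hand --segments '[[[0,0.05,0,0],[0,0.1,0,0],[0,0.15,0,0],[0,0.2,0,0],[0,0.25,0,0],[0,0.3,0,0],[0,0.3,0,0]]]'

```text
time_s: 6.5
tcp_pos: [0.4664, -0.4566, 0.203]
tcp_rot: [0.002, 0.998, 0.058, 0.0]
force: [-0.7, -0.1, -0.4]
gripper_width: 0.0603
finger_force: 0.0
```

```bash
python3 - <<'E'
from h import *
t=bot.grab_frame("top");s=bot.grab_frame("scene")
for f in(t,s):
  for c,st in blobs(f,(5,130,120),(25,255,255)): print(c,st,plane(f,c,.07 if f is t else .05).round(4))
a=cv2.resize(t["img"][130:230,240:340],(400,400));b=cv2.resize(s["img"][130:230,230:330],(400,400))
cv2.imwrite("pics/e.png",np.hstack([a,b])[:,:,::-1])
E
```

```text
[292.  20.] [279  19  26   2  27] [ 1.0324 -0.1783  0.07  ]
[129.9  32.1] [123  27  14  12  38] [1.0066 0.2974 0.07  ]
[305.1  88.5] [302  86  10   9  15] [ 0.8274 -0.2108  0.07  ]
[207.6 195.5] [204 191   9  10  56] [0.523  0.0759 0.07  ]
[288.2 225.9] [284 222   9   9  47] [ 0.4319 -0.1521  0.07  ]
[177.2 129.9] [164 117  23  28 227] [ 1.0299 -0.1841  0.05  ]
[230.3 141.4] [225 139  12   7  43] [ 0.8287 -0.2312  0.05  ]
[322.5 193.6] [318 184  10  21 170] [ 0.4274 -0.147   0.05  ]
[243.6 219.6] [238 210  12  22 206] [0.518  0.0808 0.05  ]
```

View pics/e.png

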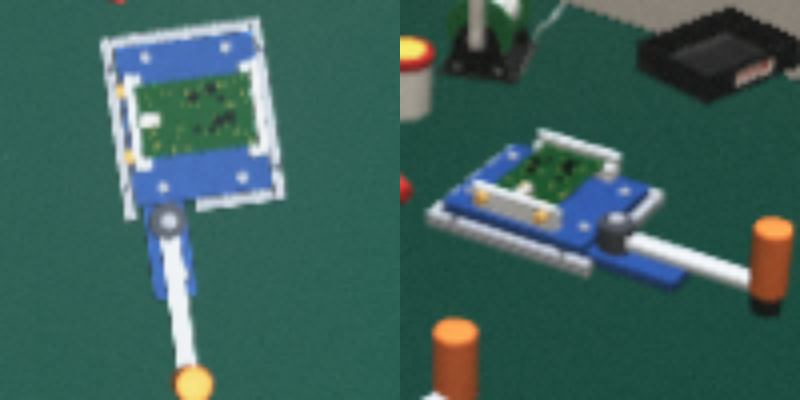

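The brace lies over the lug and square to the holder. The knob at top-view pixel (288,226) works out within 1 mm of the computed stop. The spare knob hasn't moved.

Call:
step_hand --segments '[[[0,0,0,0],[0,0,0,0],[0,0,0,0]]]'

```text
time_s: 6.9
tcp_pos: [0.466, -0.4483, 0.205]
tcp_rot: [-0.0, 0.998, 0.06, -0.0]
force: [0.3, -0.7, -0.2]
gripper_width: 0.0602
finger_force: 0.0
```

```bash
python3 -c "
from cell import bot
print(bot.hand_in())"
```

```text
the job is handed in; nothing more can be done
None
```

The brace on the holder with the green board is swung out to its end stop over the blue lug and released, the spare brace is still folded, and the job was handed in at 6.9 s (no verdict was returned).

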